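# Flag the tray of finished stones

### The arm

A 6-joint arm with a two-finger parallel gripper is mounted at the origin on the work surface. World frame = base frame: x ahead of the robot, y to its left, z up, the work surface at z = 0. Lengths are in m, angles in rad, forces in N, time in s.
With the tool pointing down it reaches from about 0.3 to 0.875 m from the base axis. Payload 6.4 kg.
Tool frame: the origin (TCP) lies between the finger pads; the fingertips stand 25 mm ahead of it and the grasp point (between the pads) lies 6 mm ahead of it; z points along the fingers, y is the line along which they close (so a half turn about z gives the same grasp; the last joint's range is limited). The gripper opens to 85 mm and grips with 20 to 120 N. Pads are 22 mm wide; open, the fingers measure 114 mm over their backs; the gripper's body (76 mm by 85 mm) begins 54 mm behind the grasp point. The pads swing forward as they close: fully open they stand 13 mm farther back than shut.
Start: joints at [1.05, 0.181, 1.607, -0, 1.354, -0.206], TCP at [0.178, 0.547, 0.256] pointing down, gripper open.
Joint ranges: [-2.99, 2.99], [-0.89, 2.07], [0.3, 2.58], [-1.14, 4.28], [0, 2.63], [-3.12, 3.12]. Speed limits (rad/s): [2.57, 2.57, 3.01, 3.14, 3.14, 3.14].

### API

Orientations are given as a unit quaternion [w, x, y, z].
In Python, from bench import ctrl gives the robot as it stands.
- The arm moves only by the tool servo_tool, never from a script. Its argument "series" is text: rows parted by semicolons, each of 7 numbers parted by spaces: the gripper command: -1 is fully open, 1 is shut, values between are in proportion, then the shift along the tool's x, y, z in m, then the turn, a rotation vector about the tool's x, y, z in degrees. A call has 1 to 12 rows; each row is the pose to reach, as a shift and turn from the pose commanded when the call began, along the tool's axes at that moment; what a row does not reach only later rows make up. A row lasts 1/12 s, in which the tool goes at most 41.7 mm and 7.16 degrees, less where a joint would pass 70% of its speed; a pose out of reach is approached as far as the arm can. A call with a gripper value outside its range is refused whole. The fingers move at their own pace and stop on an object; the grip force is fixed at half the most. Time passes only in rows, so rows that repeat a pose let the fingers close. It gives the time, the measured TCP pose, the force, the opening and the grip force at its end, in the units of the state.
- ctrl.get_obs(): the state, without advancing time (a new reading comes with each control period).
- ctrl.camera(name): name is "scene" or "side" or "wrist"; returns a dict with "img" (480x640x3 uint8, red, green, blue), "z_map" (480x640 float32, m along the optical axis (not along the pixel's ray), 0 where there is no reading), "fovy" (degrees; the focal length in pixels is half the picture's height over the tangent of half this angle, whatever the lens; pixels are square), "cx", "cy" (the principal point, pixels), "extrinsics" (4x4, takes a point from camera to world coordinates); the wrist camera has in their place "T_tool_cam" (4x4, takes a point from camera to tool coordinates, whose origin is the TCP and whose axes are the flange's). Camera axes: x right, y down, z forward; pixel columns grow to the right and rows downward; lengths in m; the calibration is good to about 2 mm. A picture is of the moment at which its call begins: read the wrist's pose just before it.
- ctrl.hand_in(): hands the job in; it is judged then, once.
The state is a dict: "time_s": time; "q": joint angles; "dq": joint speeds; "joint_efforts": joint torques, N m; "eef_pos": TCP position; "eef_rot": TCP orientation; "wrist_force": force on the tool from outside, world axes, zero at the start; "torque": the same for the moment, N m; "opening": opening from 0.0 (shut) to 1.0 (fully open); "grasp_force": force on a finger pad.
Only numpy, scipy, OpenCV 4.12 (cv2) and the standard library are available. Lean on these libraries where they do the work, as an engineer would, in place of code of your own. Each camera call takes 0.05 s, during which the arm holds its last target. There are 200 camera calls.

### The job

On the polishing bench stand two small trays, each with a hinged flip-over flag in front of it. Turn over the flag of the tray that holds the polished stones, so that it goes right over its hinge to the other side and lies flat with its ringed face up; push it gently with the fingertips, and do not grip anything. Leave the empty tray's flag, the stones and the jar as they are.

Things in the scene. Friction and masses are not known exactly. Their poses are not given: they have to be found in the camera images.
- flag_full (a joint): Angle of the flag to turn, that of the tray with stones, rad; starts at 0 to 0.5. 0: flat on the +y side of its hinge, plain face up; pi/2: upright; pi (end stop): flat on the -y side, ringed face up (axes of hinge_full). Stiff hinge: it stays at any angle where it is left; turning takes about 0.05 to 0.1 N m (1 to 3 N at the tab or free edge).
- hinge_full (a point): Middle of that flag's hinge axis, 60 mm above the bench; fixed. x runs along the hinge axis, away from the robot, towards the tray; y to the left, where the flag lies at first; z up. Yawed up to 0.3 rad with its station. Hinge posts at x = -37 and +37 mm, 8 mm thick, rise 8 mm above the axis. Stop posts at y = -70 and +70 mm end 2 mm below it.
- edge_full (a point): Middle of that flag's free edge, 85 mm from the hinge axis; moves with the flag. The flag is a white plastic plate, 60 mm wide along the hinge, 4 mm thick, centred on the hinge axis. The face that looks down at joint 0 bears a dark raised ring 44 mm across.
- tab_full (a point): Middle of the end of that flag's push tab, 43 mm from the hinge axis. The tab is part of the flag, 30 mm wide along the hinge, 4 mm thick (round end 6 mm), square to the plate, on the hinge line: at joint 0 it points straight up, at pi/2 level to -y, at pi straight down. Pushing it to -y raises the plate; beyond pi/2 only the plate is above the hinge.
- station_full: Station with the stones, fixed; the left one in some starts, the right one in others. Origin: underside centre of its 240 (x) x 200 x 8 mm aluminium plate; axes as the hinge's. The hinge is at x = -60 mm. The grey open tray, 110 (x) x 180 mm, spans x = 0 to 110 mm; its rim is 34 mm above the bench.
- station_empty: The other station, built the same, its tray empty.
- flag_empty (a joint): Angle of the other, same flag, that of the empty tray, same meaning, rad; it starts between 0 and 0.5 and must stay.
- hinge_empty (a point): Middle of the hinge axis of the empty tray's flag; that station is built the same.
- edge_empty (a point): Middle of the free edge of the empty tray's flag.
- stone1_mid (a point): Centre of a polished green domed stone, 28 mm across, 12 mm high, loose in the tray; leave it.
- stone2_mid (a point): Centre of a polished red-brown domed stone, 24 mm across, 11 mm high, loose in the tray; leave it.
- stone3_mid (a point): Centre of a polished blue domed stone, 30 mm across, 13 mm high, loose in the tray; leave it.
- jar_mid (a point): Centre of a closed jar of polishing paste, 52 mm across, 60 mm high, standing loose on the bench between the two stations; leave it.
There are look-alikes about, which are no part of the job. Leave any green or yellow look-alike of the part that bears jar_mid alone.

How it is judged:
On the way:
1. the flag of the tray with stones stands up on its hinge (within 0.6 rad of upright) (value of joint flag_full between 0.97 and 2.17 rad), for 0.1 s.
At the end, for the whole second after the job is handed in: The flag of the tray with the stones is turned over to more than 3.02 rad (flat within 0.12 rad on the other side, ringed face up) and at rest; the empty tray's flag has its edge within 20 mm of its start; the stones and the jar are within 30 mm of where they were, the jar upright within 0.2 rad (value of joint flag_full above 3.02 rad and velocity of joint flag_full between -0.1 and 0.1 rad/s and distance of edge_empty from where it was at the start of the episode below 0.02 m and distance of each of stone1_mid, stone2_mid, stone3_mid, jar_mid from where it was at the start of the episode below 0.03 m and angle between jar_mid's own z axis and vertical below 0.2 rad); the robot touches nothing.
It fails at once if the empty tray's flag is moved (its edge by more than 20 mm) (distance of edge_empty from where it was at the start of the episode above 0.02 m).
It fails at once if a stone is moved or lifted by more than 30 mm (distance of any of stone1_mid, stone2_mid, stone3_mid from where it was at the start of the episode above 0.03 m).
It fails at once if the jar is moved or lifted by more than 30 mm, or tipped by more than 0.5 rad (distance of jar_mid from where it was at the start of the episode above 0.03 m or angle between jar_mid's own z axis and vertical above 0.5 rad).
It fails at once if the flag is gripped or forced on its way: the fingers press on it with more than 30 N before it comes down on its stop (contact force between the fingers and flag_full above 30 N and value of joint flag_full below 2.95 rad).
It fails at once if the flag is rammed onto its stop with more than 60 N (contact force between the fingers and flag_full above 60 N).
It also fails if it takes over 48 s, if anything falls off the work surface, if the arm or the gripper's body presses on something with over 40 N, if the wrist force passes 120 N, or if a joint passes its speed limit or range.

## Working session

There is one attempt and no reset: what is moved stays moved. The work goes in short steps, Python scripts to look and compute and a tool call to move; the robot and the scene stay as the last step left them, time stands still between calls to the robot, and variables do not carry over. Pictures are saved under pics/ and viewed, at most 10 in all, crops included, and the job is handed in when it is done.

Besides the shell and the picture viewer there is one more tool, called after "Call:" by a JSON object that holds its "name" and its "arguments". servo_tool: Moves the arm, as the interface text tells. Its arguments: {"type":"object","properties":{"series":{"type":"string"}},"required":["series"]}

```bash
mkdir -p pics; ls; cat > h.py <<'E'
import numpy as np, cv2
from bench import ctrl
def cloud(c):
    h,w=c["z_map"].shape; f=h/2/np.tan(np.radians(c["fovy"])/2)
    u,v=np.meshgrid(np.arange(w),np.arange(h)); z=c["z_map"]
    P=np.stack([(u-c["cx"])/f*z,(v-c["cy"])/f*z,z],-1)
    E=c["extrinsics"]; return P@E[:3,:3].T+E[:3,3]
def save(n,img): cv2.imwrite(f"pics/{n}.png",img[...,::-1])
E
python3 - <<'E'
from h import *
import pickle
o=ctrl.get_obs(); print({k:np.round(v,3) for k,v in o.items()})
for n in("scene","side"):
    c=ctrl.camera(n); save(n+"0",c["img"]); pickle.dump(c,open(n+"0.pkl","wb")); print(n,np.round(c["extrinsics"],3).tolist(),c["fovy"])
E
```

```text
pics
{'time_s': np.float64(0.0), 'q': array([ 1.05 ,  0.182,  1.608, -0.   ,  1.354, -0.206]), 'dq': array([ 0.   ,  0.002,  0.   , -0.001, -0.001,  0.   ]), 'joint_efforts': array([ 0.0000e+00, -4.4488e+01, -3.5133e+01, -0.0000e+00,  9.0000e-03,
        0.0000e+00]), 'eef_pos': array([0.178, 0.546, 0.255]), 'eef_rot': array([-0.   ,  0.157,  0.988, -0.001]), 'wrist_force': array([-0.872,  0.372,  0.664]), 'torque': array([0.023, 0.024, 0.008]), 'grasp_force': np.float64(0.0), 'opening': np.float64(1.001)}
scene [[0.111, 0.705, -0.701, 1.405], [0.994, -0.072, 0.085, -0.075], [0.009, -0.706, -0.708, 0.909], [0.0, 0.0, 0.0, 1.0]] 46.10213636486991
side [[0.935, -0.273, 0.226, 0.392], [-0.355, -0.709, 0.609, -0.566], [-0.006, -0.65, -0.76, 0.829], [0.0, 0.0, 0.0, 1.0]] 45.40590710390093
```

View pics/scene0.png

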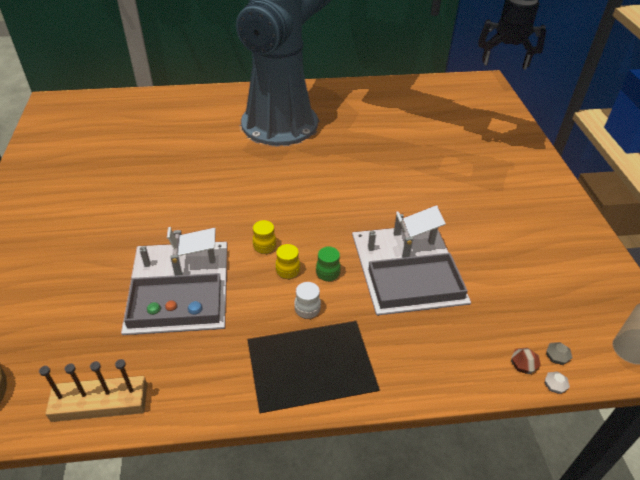

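View pics/side0.png

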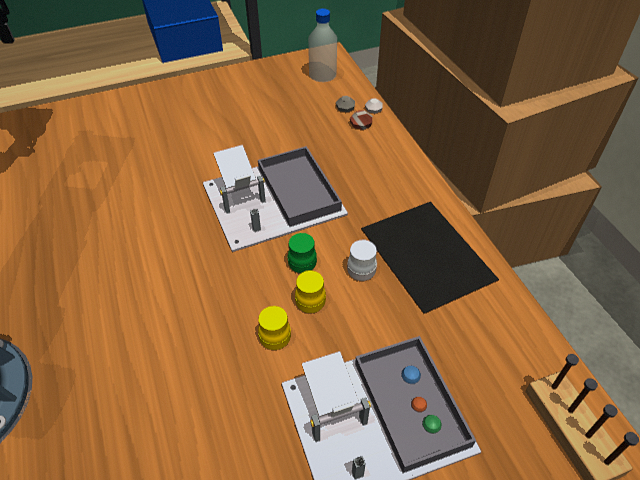

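Scene view: the tray with three stones is at (175,305), which is the robot's right (-y), with its raised white flag at (197,242). The empty tray is at (417,282). The white jar at (308,300) is the one to leave, along with its yellow and green look-alikes. Side view: the stones are at (412,374), (419,404) and (432,424), and their flag is at (330,380).

```bash
python3 - <<'E'
from h import *
import pickle
S=pickle.load(open("scene0.pkl","rb"));D=pickle.load(open("side0.pkl","rb"))
for n,c,box in(("scene",S,(110,215,240,340)),("side",D,(275,335,490,480))):
    P=cloud(c); x0,y0,x1,y1=box; p=P[y0:y1,x0:x1].reshape(-1,3); col=c["img"][y0:y1,x0:x1].reshape(-1,3).astype(int)
    ok=np.ones(len(p),bool)
    rim=(p[:,2]>.029)&(p[:,2]<.038)&(col.max(1)<110)
    print(n,"rim",cv2.minAreaRect(p[rim][:,:2].astype(np.float32)),rim.sum())
    pl=(p[:,2]>.004)&(p[:,2]<.012)&(col.min(1)>100)
    print("plate",cv2.minAreaRect(p[pl][:,:2].astype(np.float32)),pl.sum(), np.median(p[pl][:,2]))
    fl=(p[:,2]>.055)&(p[:,2]<.2)
    q=p[fl]; print("flag",fl.sum(),q.min(0),q.max(0)); np.save(n+"fl.npy",np.c_[q,col[fl]])
    save(n+"crop",cv2.resize(c["img"][y0:y1,x0:x1],None,fx=3.5,fy=3.5,interpolation=cv2.INTER_CUBIC))
a=cv2.imread("pics/scenecrop.png");b=cv2.imread("pics/sidecrop.png")
h=max(a.shape[0],b.shape[0]);m=np.zeros((h,a.shape[1]+b.shape[1],3),np.uint8);m[:a.shape[0],:a.shape[1]]=a;m[:b.shape[0],a.shape[1]:]=b
s=min(800/m.shape[1],600/h);cv2.imwrite("pics/crop1.png",cv2.resize(m,None,fx=s,fy=s));print(s)
E
```

```text
scene rim ((0.6263248920440674, -0.2564595639705658), (0.17973598837852478, 0.17087101936340332), 88.7456283569336) 626
plate ((0.5731539726257324, -0.25711607933044434), (0.20278611779212952, 0.2979024350643158), 88.62571716308594) 2586 0.010020824648101612
flag 1087 [ 0.49713164 -0.32969996  0.05516943] [ 0.58416815 -0.17098038  0.10823056]
side rim ((0.5996080636978149, -0.2614035904407501), (0.17830869555473328, 0.20845335721969604), 88.92406463623047) 547
plate ((0.5967324376106262, -0.2597423791885376), (0.20066186785697937, 0.23967866599559784), 88.84619903564453) 11041 0.008370409700244164
flag 2941 [ 0.49267572 -0.33405039  0.0551084 ] [ 0.58091864 -0.1742683   0.10348388]
0.6628003314001657
```

View pics/crop1.png

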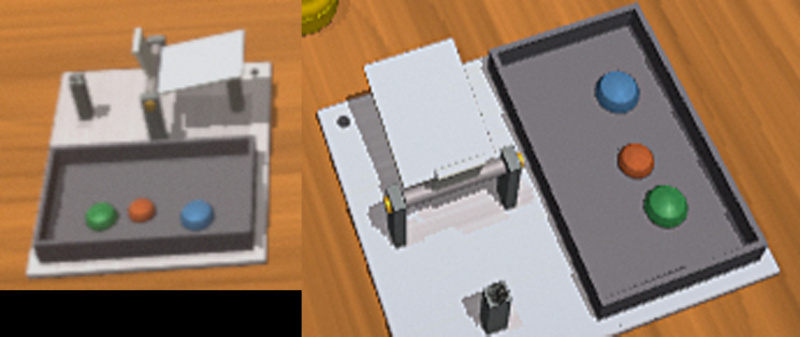

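The enlarged crop confirms that the tray on the right (-y) holds the green, red-brown and blue stones. Its flag is raised a little on the +y side, with the tab and hinge posts visible. Next I'll fit the flag angle and check the hinge position.

```bash
python3 - <<'E'
from h import *
yaw=np.radians(-1.2); R=np.array([[np.cos(yaw),-np.sin(yaw)],[np.sin(yaw),np.cos(yaw)]])
for n in("scene","side"):
    q=np.load(n+"fl.npy"); p=q[:,:3].copy(); p[:,:2]=(p[:,:2]-[.597,-.2597])@R; p[:,0]+=.06
    pl=(p[:,1]>.02)&(p[:,1]<.09)&(q[:,3:].min(1)>120); v=p[pl]
    k=np.polyfit(v[:,1],v[:,2],1); print(n,pl.sum(),"angle",np.arctan(k[0]),"z at y=0",k[1],"x",np.percentile(v[:,0],[2,98]),"ymax",v[:,1].max(),v[:,2].max())
    for s,t in(("-y side",p[:,1]<.015),):
        w=p[t]; 
        for z in np.arange(.055,.115,.006):
            m=(w[:,2]>=z)&(w[:,2]<z+.006)
            if m.sum()>3: print(round(z,3),m.sum(),np.round(np.percentile(w[m],[5,50,95],axis=0)[:,:2].ravel(),3))
c=[__import__('pickle').load(open(n+"0.pkl","rb")) for n in("scene","side")]
# other flag, jar
P=cloud(c[0]); im=c[0]["img"]
print("jar",P[290,308],"yellow",P[227,263],P[253,287],"green",P[255,328]); b=P[205:260,370:450].reshape(-1,3); b=b[(b[:,2]>.055)&(b[:,2]<.2)]; print("empty flag",b.min(0),b.max(0))
E
```

```text
scene 641 angle 0.21353715069578577 z at y=0 0.06365144248927929 x [-0.02563796  0.03294329] ymax 0.0867011391632071 0.08534245435570653
0.055 46 [-0.006 -0.07   0.007 -0.061  0.045  0.012]
0.061 119 [-0.032 -0.068  0.007  0.008  0.044  0.014]
0.067 113 [-0.037 -0.002  0.009  0.005  0.044  0.014]
0.073 17 [-0.028  0.     0.     0.003  0.017  0.006]
0.079 15 [-0.011 -0.001  0.01   0.002  0.017  0.003]
0.085 22 [-0.007 -0.002  0.006  0.     0.017  0.002]
0.091 13 [-0.008 -0.003  0.007 -0.002  0.017 -0.   ]
0.097 23 [-0.011 -0.007  0.007 -0.005  0.017 -0.002]
0.103 18 [-0.008 -0.005  0.004 -0.003  0.018 -0.002]
side 1816 angle 0.215499905092354 z at y=0 0.06125701223806394 x [-0.02868118  0.02839012] ymax 0.08382376545776246 0.08241453262899345
0.055 191 [-0.039 -0.075 -0.001 -0.064  0.035  0.007]
0.061 503 [-0.04  -0.006 -0.009  0.003  0.037  0.014]
0.067 94 [-0.039 -0.006 -0.    -0.     0.038  0.012]
0.073 19 [-0.015 -0.006 -0.003 -0.005  0.012 -0.002]
0.079 16 [-0.014 -0.007 -0.001 -0.006  0.01  -0.006]
0.085 22 [-0.015 -0.009 -0.001 -0.008  0.013 -0.006]
0.091 7 [-0.015 -0.01  -0.013 -0.009  0.007 -0.005]
0.097 92 [-0.014 -0.011 -0.    -0.009  0.013 -0.006]
0.103 6 [-0.012 -0.01  -0.003 -0.009  0.003 -0.008]
jar [0.69240006 0.00872614 0.06531198] yellow [ 0.49956969 -0.06929332  0.06164428] [ 0.58470074 -0.02363017  0.062333  ] green [0.59905665 0.06091636 0.06214596]
empty flag [0.49432407 0.16120212 0.05508846] [0.581306   0.31655468 0.1039416 ]
```

Hinge is at about (0.538, -0.258, 0.06), yaw -1.2°, and the flag is at 0.215 rad. The plan has two parts:
1. Push the tab to -y with shut fingers until the flag is near 1 rad.
2. Go round to the +y side and push the plate's ring face over and down.

First I'll move above the tab.

Call:
{"name": "servo_tool", "arguments": {"series": "1 -0.06 -0.06 0 0 0 6; 1 -0.09 -0.1 0 0 0 12; 1 -0.12 -0.13 0 0 0 18; 1 -0.15 -0.16 0 0 0 24; 1 -0.18 -0.19 0 0 0 30; 1 -0.21 -0.22 0 0 0 36; 1 -0.24 -0.25 0 0 0 42; 1 -0.27 -0.28 0 0 0 48; 1 -0.29 -0.31 0 0 0 54; 1 -0.29 -0.32 0 0 0 60; 1 -0.29 -0.32 0 0 0 66; 1 -0.29 -0.32 0 0 0 73"}}

```text
time_s: 1.1
eef_pos: [0.3556, 0.1495, 0.2562]
eef_rot: [0.0, 0.717, 0.697, -0.0]
wrist_force: [0.1, 0.8, 0.2]
opening: -0.002
grasp_force: 0.0
```

Call:
{"name": "servo_tool", "arguments": {"series": "1 -0.03 0.015 0 0 0 0; 1 -0.07 0.035 0 0 0 0; 1 -0.11 0.055 0 0 0 0; 1 -0.15 0.075 0 0 0 0; 1 -0.19 0.095 0 0 0 0; 1 -0.23 0.115 0 0 0 0; 1 -0.27 0.135 0 0 0 0; 1 -0.31 0.155 0 0 0 0; 1 -0.35 0.175 0 0 0 0; 1 -0.375 0.187 0 0 0 0; 1 -0.385 0.194 0 0 0 0; 1 -0.385 0.194 0 0 0 0"}}

```text
time_s: 2.1
eef_pos: [0.5426, -0.2402, 0.2553]
eef_rot: [0.0, 0.715, 0.699, -0.0]
wrist_force: [-1.1, 0.9, -0.5]
opening: -0.0
grasp_force: 0.0
```

```bash
python3 - <<'E'
from h import *
o=ctrl.get_obs(); print(o["eef_pos"],o["eef_rot"])
w=ctrl.camera("wrist"); print(np.round(w["T_tool_cam"],3).tolist())
s=ctrl.camera("side")
save("w1",np.hstack([cv2.resize(w["img"],(400,300)),cv2.resize(s["img"][180:480,200:600],(400,300))]))
P=cloud(s); p=P.reshape(-1,3); m=(abs(p[:,0]-.54)<.07)&(abs(p[:,1]+.241)<.07)&(p[:,2]>.15)&(p[:,2]<.4)
p=p[m]
for z in np.arange(.2,.36,.01):
    k=(p[:,2]>=z)&(p[:,2]<z+.01)
    if k.sum()>3: print(round(z,2),k.sum(),np.round(p[k].min(0)[:2],3),np.round(p[k].max(0)[:2],3))
print("lowest",p[:,2].min())
E
```

```text
[ 0.54257675 -0.24021005  0.25534669] [ 2.92887337e-04  7.14865044e-01  6.99262291e-01 -3.63161819e-04]
[[-0.001, -0.95, -0.313, 0.079], [1.0, -0.001, 0.0, -0.0], [-0.0, -0.313, 0.95, -0.118], [0.0, 0.0, 0.0, 1.0]]
0.23 47 [ 0.528 -0.252] [ 0.551 -0.245]
0.24 110 [ 0.526 -0.252] [ 0.554 -0.233]
0.25 112 [ 0.526 -0.252] [ 0.553 -0.235]
0.26 80 [ 0.525 -0.252] [ 0.551 -0.243]
0.27 187 [ 0.507 -0.254] [ 0.573 -0.233]
0.28 459 [ 0.5   -0.254] [ 0.58  -0.227]
0.29 319 [ 0.492 -0.257] [ 0.589 -0.227]
0.3 412 [ 0.484 -0.257] [ 0.595 -0.234]
0.31 509 [ 0.478 -0.258] [ 0.601 -0.228]
0.32 701 [ 0.479 -0.26 ] [ 0.601 -0.226]
0.33 311 [ 0.491 -0.26 ] [ 0.587 -0.233]
0.34 146 [ 0.498 -0.251] [ 0.581 -0.231]
0.35 66 [ 0.502 -0.276] [ 0.551 -0.232]
lowest 0.2314270050820405
```

View pics/w1.png

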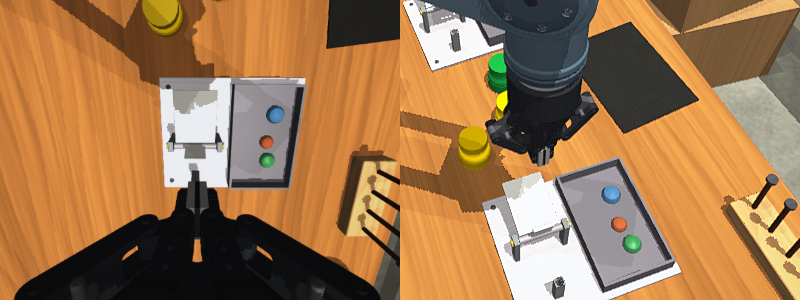

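The wrist view (left half) shows the shut fingers at (195,200), in line with the flag at (195,130), and the stones to its right. The side view shows the fingers just above the tab. Descending on the +y side of the tab.

Call:
{"name": "servo_tool", "arguments": {"series": "1 0 -0.003 0.03 0 0 0; 1 0 -0.003 0.06 0 0 0; 1 0 -0.003 0.085 0 0 0; 1 0 -0.003 0.105 0 0 0; 1 0 -0.003 0.12 0 0 0; 1 0 -0.003 0.13 0 0 0; 1 0 -0.003 0.138 0 0 0; 1 0 -0.003 0.144 0 0 0; 1 0 -0.003 0.148 0 0 0; 1 0 -0.003 0.148 0 0 0"}}

```text
time_s: 3.03
eef_pos: [0.5386, -0.2354, 0.1081]
eef_rot: [-0.0, 0.713, 0.701, -0.0]
wrist_force: [-0.5, -0.4, 0.4]
opening: -0.001
grasp_force: 0.0
```

Call:
{"name": "servo_tool", "arguments": {"series": "1 -0.004 0 0 0 0 0; 1 -0.008 0 0 0 0 0; 1 -0.012 0 0 0 0 0; 1 -0.015 0 0 0 0 0; 1 -0.018 0 0 0 0 0; 1 -0.021 0 0 0 0 0; 1 -0.024 0 0 0 0 0; 1 -0.026 0 0 0 0 0; 1 -0.026 0 0 0 0 0"}}

```text
time_s: 3.78
eef_pos: [0.5381, -0.2623, 0.1083]
eef_rot: [0.0, 0.714, 0.701, -0.0]
wrist_force: [-0.7, 1.1, -0.5]
opening: -0.002
grasp_force: 0.4
```

Call:
{"name": "servo_tool", "arguments": {"series": "1 -0.003 0 0.001 0 0 0; 1 -0.006 0 0.002 0 0 0; 1 -0.009 0 0.003 0 0 0; 1 -0.012 0 0.004 0 0 0; 1 -0.014 0 0.005 0 0 0; 1 -0.016 0 0.005 0 0 0; 1 -0.018 0 0.005 0 0 0; 1 -0.02 0 0.005 0 0 0; 1 -0.02 0 0.005 0 0 0"}}

```text
time_s: 4.53
eef_pos: [0.5378, -0.2822, 0.1033]
eef_rot: [0.0, 0.714, 0.701, -0.0]
wrist_force: [-0.3, 1.4, 0.5]
opening: -0.0
grasp_force: 0.4
```

```bash
cat >> h.py <<'E'
def flagpts(P,h=(.538,-.258),yaw=np.radians(-1.2)):
    R=np.array([[np.cos(yaw),-np.sin(yaw)],[np.sin(yaw),np.cos(yaw)]])
    p=P.copy(); p[...,:2]=(p[...,:2]-h)@R; p[...,2]-=.06; return p
E
python3 - <<'E'
from h import *
s=ctrl.camera("side"); c=ctrl.camera("scene")
save("p2",np.hstack([cv2.resize(s["img"][240:480,240:560],(400,300)),cv2.resize(c["img"][180:330,100:300],(400,300))]))
for d in (s,c):
    p=flagpts(cloud(d)).reshape(-1,3); col=d["img"].reshape(-1,3).astype(int)
    m=(abs(p[:,0])<.03)&(p[:,2]>.015)&(p[:,2]<.095)&(abs(p[:,1])<.09)&(col.min(1)>110); v=p[m]
    print(m.sum(), v.min(0),v.max(0), np.percentile(np.arctan2(v[:,2],v[:,1]),[10,50,90]))
E
```

```text
259 [-0.02999164 -0.04057165  0.01500866] [0.02796137 0.03565953 0.07897387] [1.16158702 2.30001553 2.71120182]
126 [-0.02559815 -0.03433269  0.01502342] [0.02975951 0.03932077 0.08432733] [1.12534837 1.14957862 2.56842312]
```

View pics/p2.png

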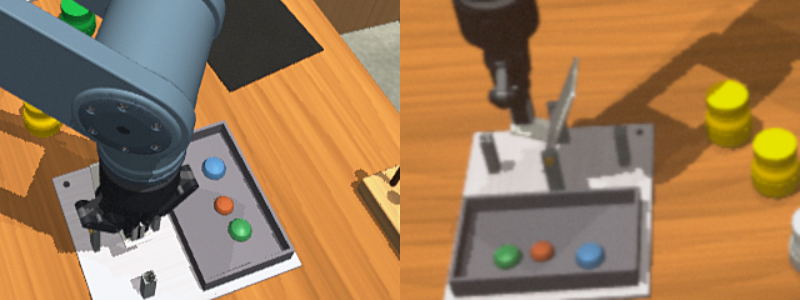

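The scene half shows the flag standing at about 1.13 rad, plate at (567,100), with the fingers against the tab. Now I'll lift, cross over the plate to the +y side, and come down behind it.

Call:
{"name": "servo_tool", "arguments": {"series": "1 0 0 -0.01 0 0 0; 1 0 0 -0.035 0 0 0; 1 0 0 -0.065 0 0 0; 1 0 0 -0.09 0 0 0; 1 0 0 -0.1 0 0 0; 1 0 0 -0.1 0 0 0; 1 0.025 0 -0.1 0 0 0; 1 0.055 0 -0.1 0 0 0; 1 0.08 0 -0.1 0 0 0; 1 0.092 0 -0.1 0 0 0; 1 0.092 0 -0.1 0 0 0; 1 0.092 0 -0.1 0 0 0"}}

```text
time_s: 5.63
eef_pos: [0.5393, -0.1895, 0.2025]
eef_rot: [-0.0, 0.713, 0.701, -0.0]
wrist_force: [-0.2, -0.3, 0.6]
opening: -0.001
grasp_force: 0.0
```

Call:
{"name": "servo_tool", "arguments": {"series": "1 0 0 0.02 0 0 0; 1 0 0 0.04 0 0 0; 1 0 0 0.055 0 0 0; 1 0 0 0.065 0 0 0; 1 0 0 0.071 0 0 0; 1 0 0 0.071 0 0 0; 1 0 0 0.071 0 0 0"}}

```text
time_s: 6.22
eef_pos: [0.5397, -0.1904, 0.1325]
eef_rot: [0.0, 0.714, 0.7, -0.0]
wrist_force: [0.2, -0.3, 1.5]
opening: 0.001
grasp_force: 0.0
```

Call:
{"name": "servo_tool", "arguments": {"series": "1 -0.006 0 -0.003 0 0 0; 1 -0.013 0 -0.006 0 0 0; 1 -0.019 0 -0.009 0 0 0; 1 -0.024 0 -0.01 0 0 0; 1 -0.029 0 -0.01 0 0 0; 1 -0.034 0 -0.01 0 0 0; 1 -0.038 0 -0.01 0 0 0; 1 -0.042 0 -0.01 0 0 0; 1 -0.046 0 -0.01 0 0 0; 1 -0.05 0 -0.01 0 0 0; 1 -0.054 0 -0.01 0 0 0; 1 -0.054 0 -0.01 0 0 0"}}

```text
time_s: 7.22
eef_pos: [0.5384, -0.2445, 0.1422]
eef_rot: [0.0, 0.714, 0.7, -0.0]
wrist_force: [-0.9, -0.5, 1.2]
opening: -0.0
grasp_force: 0.0
```

Call:
{"name": "servo_tool", "arguments": {"series": "1 -0.005 0 0 0 0 0; 1 -0.01 0 0 0 0 0; 1 -0.015 0 0 0 0 0; 1 -0.02 0 0 0 0 0; 1 -0.026 0 0.001 0 0 0; 1 -0.031 0 0.003 0 0 0; 1 -0.035 0 0.005 0 0 0; 1 -0.039 0 0.008 0 0 0; 1 -0.043 0 0.01 0 0 0; 1 -0.043 0 0.01 0 0 0"}}

```text
time_s: 8.05
eef_pos: [0.5375, -0.2875, 0.1317]
eef_rot: [-0.0, 0.714, 0.7, -0.0]
wrist_force: [-0.2, -0.2, -0.9]
opening: -0.001
grasp_force: 0.0
```

```bash
python3 - <<'E'
from h import *
c=ctrl.camera("scene")
save("p3",cv2.resize(c["img"][180:330,100:300],(800,600)))
p=flagpts(cloud(c)).reshape(-1,3); col=c["img"].reshape(-1,3).astype(int)
m=(abs(p[:,0])<.035)&(p[:,2]>.015)&(p[:,2]<.095)&(abs(p[:,1])<.09)&(col.min(1)>110); v=p[m]
print(m.sum(), v.min(0),v.max(0), np.percentile(np.arctan2(v[:,2],v[:,1]),[10,50,90]))
E
```

```text
371 [-0.02648846 -0.05559846  0.01508568] [ 0.03469991 -0.00231803  0.06820522] [1.99768685 2.19495676 2.25530687]
```

View pics/p3.png

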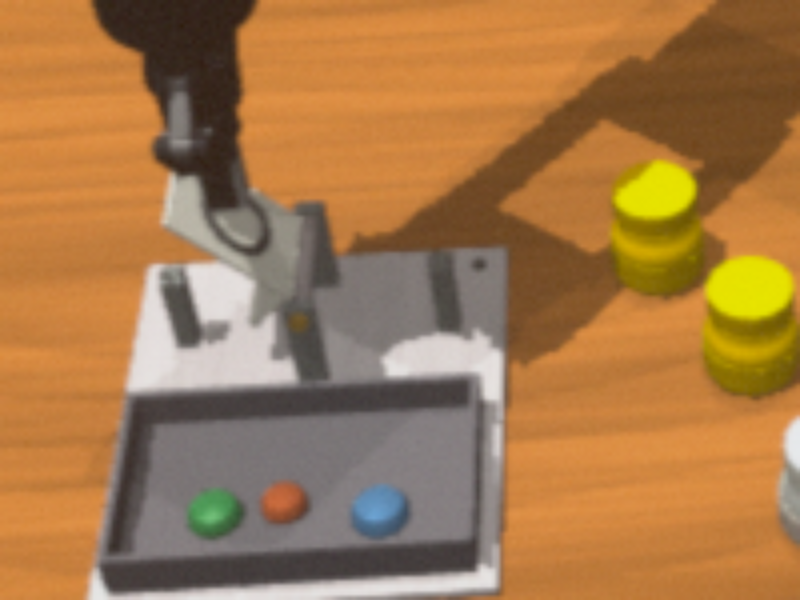

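The picture shows the flag over at about 2.25 rad, its ringed face at (238,220) under the fingers. I'll keep following the arc down.

Call:
{"name": "servo_tool", "arguments": {"series": "1 -0.004 0 0.003 0 0 0; 1 -0.008 0 0.007 0 0 0; 1 -0.011 0 0.01 0 0 0; 1 -0.014 0 0.013 0 0 0; 1 -0.016 0 0.017 0 0 0; 1 -0.018 0 0.02 0 0 0; 1 -0.02 0 0.024 0 0 0; 1 -0.021 0 0.028 0 0 0; 1 -0.022 0 0.031 0 0 0; 1 -0.023 0 0.034 0 0 0; 1 -0.023 0 0.034 0 0 0"}}

```text
time_s: 9.02
eef_pos: [0.5371, -0.3096, 0.0975]
eef_rot: [-0.0, 0.713, 0.701, -0.0]
wrist_force: [-0.6, 0.9, -0.2]
opening: -0.003
grasp_force: 0.0
```

Call:
{"name": "servo_tool", "arguments": {"series": "1 0 0 0.002 0 0 0; 1 0 0 0.004 0 0 0; 1 0 0 0.006 0 0 0; 1 0 0 0.007 0 0 0; 1 0 0 0.007 0 0 0"}}

```text
time_s: 9.43
eef_pos: [0.5373, -0.3095, 0.091]
eef_rot: [-0.0, 0.713, 0.701, 0.0]
wrist_force: [0.1, -1.0, -0.7]
opening: -0.002
grasp_force: 0.0
```

Call:
{"name": "servo_tool", "arguments": {"series": "1 0 0 0.001 0 0 0; 1 0 0 0.002 0 0 0; 1 0 0 0.002 0 0 0"}}

```text
time_s: 9.68
eef_pos: [0.5373, -0.3096, 0.0891]
eef_rot: [-0.0, 0.713, 0.701, -0.0]
wrist_force: [0.4, 0.5, 1.6]
opening: 0.005
grasp_force: 0.0
```

Call:
{"name": "servo_tool", "arguments": {"series": "1 0 0 0.001 0 0 0; 1 0 0 0.001 0 0 0"}}

```text
time_s: 9.85
eef_pos: [0.5373, -0.3097, 0.0882]
eef_rot: [0.0, 0.713, 0.701, -0.0]
wrist_force: [-0.0, 0.2, 0.2]
opening: 0.001
grasp_force: 0.0
```

Call:
{"name": "servo_tool", "arguments": {"series": "1 0 0 0.001 0 0 0; 1 0 0 0.001 0 0 0"}}

```text
time_s: 10.02
eef_pos: [0.5373, -0.3097, 0.0871]
eef_rot: [-0.0, 0.713, 0.701, 0.0]
wrist_force: [-0.9, -0.3, 0.6]
opening: -0.003
grasp_force: 0.0
```

Call:
{"name": "servo_tool", "arguments": {"series": "1 0 0 -0.005 0 0 0; 1 0 0 -0.02 0 0 0; 1 0 0 -0.05 0 0 0; 1 0 0 -0.09 0 0 0; 1 0 0 -0.12 0 0 0; 1 0 0 -0.15 0 0 0; 1 0 0 -0.15 0 0 0; 1 0 0 -0.15 0 0 0"}}

```text
time_s: 10.68
eef_pos: [0.5384, -0.3105, 0.2404]
eef_rot: [0.003, 0.713, 0.701, 0.0]
wrist_force: [0.0, -0.6, -0.5]
opening: 0.002
grasp_force: 0.0
```

```bash
python3 - <<'E'
from h import *
c=ctrl.camera("scene"); s=ctrl.camera("side")
save("p4",np.hstack([cv2.resize(c["img"][180:330,100:300],(400,300)),cv2.resize(s["img"][240:480,240:560],(400,300))]))
for d in(c,s):
    p=flagpts(cloud(d)).reshape(-1,3); col=d["img"].reshape(-1,3).astype(int)
    m=(abs(p[:,0])<.026)&(p[:,2]>-.01)&(p[:,2]<.03)&(p[:,1]>-.088)&(p[:,1]<-.015)&(col.min(1)>90); v=p[m]
    if m.sum()>20:
        k=np.polyfit(v[:,1],v[:,2],1); print(m.sum(),"theta",np.pi+np.arctan(k[0]),"off",k[1],v.max(0),v.min(0))
E
```

```text
545 theta 3.1436710074138725 off 0.005000896537859388 [ 0.02594168 -0.01511926  0.01124756] [-0.02595661 -0.08176644 -0.0001184 ]
1847 theta 3.146877542055588 off 0.001891957069636359 [ 0.02598889 -0.01500742  0.00707714] [-0.02598131 -0.08556755 -0.00346144]
```

View pics/p4.png

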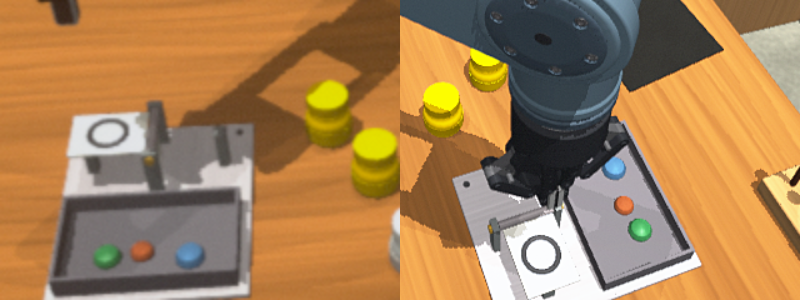

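Both views show the flag lying flat at about 3.14 rad with its ring up, at (108,132) and (540,253). The stones are undisturbed and the fingers are clear, so I'm handing in.

```bash
python3 -c "
from bench import ctrl
print(ctrl.hand_in())"
```

```text
the job is handed in; nothing more can be done
None
```

The stone tray's flag is turned over and lies flat, ring up (about 3.14 rad by both cameras). The stones look undisturbed, nothing else was touched, the arm is clear, and the job is handed in; no verdict came back.

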